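# Brush the crush tester's bed clear and zero its peak pointer

### The arm

A 6-joint arm with a two-finger parallel gripper is mounted at the origin on the work surface. World frame = base frame: x ahead of the robot, y to its left, z up, the work surface at z = 0. Lengths are in m, angles in rad, forces in N, time in s.
With the tool pointing down it reaches from about 0.425 to 0.95 m from the base axis. Payload 3.5 kg.
Tool frame: the origin (TCP) lies midway between the tips of the shut fingers; the grasp point (between the pads) lies 19 mm behind it; z points along the fingers, y is the line along which they close (so a half turn about z gives the same grasp; the last joint's range is limited). The gripper opens to 85 mm and grips with 20 to 120 N. Pads are 22 mm wide; open, the fingers measure 114 mm over their backs; the gripper's body (76 mm by 85 mm) begins 54 mm behind the grasp point. The pads swing forward as they close: fully open they stand 13 mm farther back than shut.
Start: joints at [-1.321, 0.286, 1.577, -0, 1.279, -0.15], TCP at [0.263, -0.622, 0.231] pointing down, gripper open.
Joint ranges: [-2.77, 2.77], [-0.9, 2.22], [0.21, 2.48], [-1.53, 4.67], [0.24, 2.81], [-2.84, 2.84]. Speed limits (rad/s): [2.79, 2.79, 3.14, 3.14, 3.14, 3.14].

### API

Orientations are given as a unit quaternion [x, y, z, w].
In Python, from plant import ctrl gives the robot as it stands.
- The arm moves only by the tool move_arm, never from a script. Its argument "plan" is a list of rows, each an object of numbers: "x", "y", "z": the shift along the tool's x, y, z in m; "yaw": the turn about the tool's z in rad; "fingers": the closure, from 0 (fully open) to 1 (shut). In form: [{"x": .., "y": .., "z": .., "yaw": .., "fingers": ..}, ...]. A call has 1 to 5 rows; each row is the pose to reach, as a shift and turn from the pose commanded when the call began, along the tool's axes at that moment; what a row does not reach only later rows make up. A row lasts 1/10 s, in which the tool goes at most 50 mm and 8.59 degrees, less where a joint would pass 70% of its speed; a pose out of reach is approached as far as the arm can. A call with a gripper value outside its range is refused whole. The fingers move at their own pace and stop on an object; "force" is the grip in N (left out, the last holds). Time passes only in rows, so rows that repeat a pose let the fingers close. It gives the time, the measured TCP pose, the force, the opening and the grip force at its end, in the units of the state.
- ctrl.get_state(): the state, without advancing time (a new reading comes with each control period).
- ctrl.read_camera(name): name is "scene" or "top" or "wrist"; returns the picture (400x640x3 uint8, red, green, blue); there is no depth.
- ctrl.camera_model(name): a dict with "intrinsics" (3x3 intrinsics, pixels), "cam_to_world" (4x4, takes a point from camera to world coordinates); the wrist camera has in their place "tool_from_camera" (4x4, takes a point from camera to tool coordinates, whose origin is the TCP and whose axes are the flange's). Camera axes: x right, y up, looking along -z (the intrinsics and any distortion apply to the point x, -y, -z); pixel columns grow to the right and rows downward; lengths in m; the calibration is good to about 2 mm. A picture is of the moment at which its call begins: read the wrist's pose just before it. camera_model takes no time and is no camera call.
- ctrl.sign_off(): hands the job in; it is judged then, once.
The state is a dict: "time": time; "qpos": joint angles; "dq": joint speeds; "joint_efforts": joint torques, N m; "eef_pos": TCP position; "tcp_rot": TCP orientation; "contact_force": force on the tool from outside, world axes, zero at the start; "wrist_torque": the same for the moment, N m; "opening": opening from 0.0 (shut) to 1.0 (fully open); "finger_force": force on a finger pad.
Only numpy, scipy, OpenCV 4.12 (cv2) and the standard library are available. Lean on these libraries where they do the work, as an engineer would, in place of code of your own. Each camera call takes 0.05 s, during which the arm holds its last target. There are 200 camera calls.

### The job

Get the crush tester ready for its next test: using the bench brush with only light pressure, sweep all four scrap chunks off the steel bed into the red scrap tray at its end, without touching the chunks with the robot. Then lay the brush back on its blue pad, bristles down, let go of it, and after that turn the black peak-reset knob fully back to its zero stop. Leave the jar, the probe and the screwdriver where they are.

Things in the scene. Friction and masses are not known exactly. Their poses are not given: they have to be found in the camera images.
- press: bench crush tester, fixed, grey and steel; origin on the bench under the middle of its bed. Its steel bed is a flat block 146 (x) x 180 (y), top 50 mm above the bench, with lips 8 mm wide and 10 mm high along both 180 mm sides (at its x = +-69; 130 mm free between them). Both ends (its y = +-90) are open, without lips. Rigid: never push on it with the brush with more than 20 N
- ram (a point): middle of the underside of the tester's ram, a 52 mm disc hanging 95 mm above the bed, at press x = 18, y = 0 mm. It hangs from an arm (50 mm wide in y, z 210 to 265, x -5 to 125 mm) on a column (55 x 60 mm, 280 tall) at press x = 75 to 130 mm; axes as the press
- bed (a point): middle of the bed's top face, axes as the press; height 50 mm
- scrap_tray: red open tray, fixed, 170 (x) x 110 (y) x 40 mm tall, walls and floor about 4 mm; origin under its centre, axes as the press. It stands against one of the two open ends of the bed (either one: its centre is at press y = +148 or -148 mm, 3 mm gap), its rim 10 mm below the bed
- parts_tray: white open tray of the same size with three grey-orange finished sensors in it (up to 33 mm high), fixed, against the other end of the bed; no scrap belongs in it
- brush: loose bench brush, wood with black bristles, 140 g, 225 mm long, bristles down on the pad. Origin under the bristles at the middle of the head, x from handle to head, z up. Bristle block 110 (x) x 24 (y), 30 mm deep, sprung: gives up to 8 mm upwards (1.8 N at first, 6.6 N at full travel, then rigid). Head 120 x 30, z 30 to 44. Handle x -58 to -165; mass centre near x = -35
- brush_grip (a point): point to grip, in the middle of the handle's section, 95 mm behind the head's middle and 41 mm above the bristle tips; the handle is 20 wide (y) and 16 tall (z 33 to 49 mm above the tips)
- pad: blue pad, fixed on the bench, 250 (x) x 90 (y) x 3 mm; origin under its centre. It lies on the left or the right of the tester
- dial: white peak-load dial box, fixed, 100 x 100 x 45 mm, ticks on its top (the zero tick is red); origin under its centre; its x axis points away from the zero tick. On the side of the tester away from the pad
- peak (a joint): angle of the black reset knob on the dial box (rad): 0 at the hard zero stop, grows clockwise seen from above (up to 4.2): turn it anticlockwise to reset. It stays where it is left; friction 0.04 N m. At 0 its white mark and red pointer point to the red tick. Starts 1.9 to 2.7 from zero, more than one turn of the wrist can safely do
- peak_grip (a point): on the knob's axis at the height to grip (82 mm above the bench): the knob is an upright bar 42 long, 14 thick, 32 tall standing on a 44 mm disc whose top is at 59 mm; the bar runs along the point's x axis (the point turns with the knob), and the white mark is on its -x half. The bar's top is at 89 mm
- chunk_corner: orange L-shaped scrap of a housing, 30 x 24 x 14 mm, 30 g, loose on the bed; origin under its middle
- chunk_cap: black round scrap cap, 30 mm across, 14 mm tall, 30 g, loose on the bed; origin under its middle
- chunk_step: green stepped scrap, 32 x 18 x 18 mm (10 mm at the low end), 40 g, loose on the bed; origin under its middle
- chunk_chip: yellow flat scrap, 28 x 22 x 8 mm, 20 g, loose on the bed; origin under its middle
- jar: bystander: loose jar with a yellow cap, 60 mm across, 70 mm tall, behind the tester; origin under it
- probe: bystander: loose upright soil probe, grey and orange, 54 mm across on a 70 mm square wooden foot, 167 mm tall, behind the tester; origin under it
- screwdriver: bystander: loose screwdriver with a yellow handle, 200 mm long, 26 mm thick, lying between the robot and the tester; origin under its middle, x along it

How it is judged:
On the way, in this order (a step that is already met when the one before it is completed fails the run):
1. all four chunks lie in the red scrap tray (x of chunk_corner in the frame of scrap_tray between -0.081 and 0.081 m and y of chunk_corner in the frame of scrap_tray between -0.051 and 0.051 m and z of chunk_corner in the frame of scrap_tray between -0.005 and 0.046 m and x of chunk_cap in the frame of scrap_tray between -0.081 and 0.081 m and y of chunk_cap in the frame of scrap_tray between -0.051 and 0.051 m and z of chunk_cap in the frame of scrap_tray between -0.005 and 0.046 m and x of chunk_step in the frame of scrap_tray between -0.081 and 0.081 m and y of chunk_step in the frame of scrap_tray between -0.051 and 0.051 m and z of chunk_step in the frame of scrap_tray between -0.005 and 0.046 m and x of chunk_chip in the frame of scrap_tray between -0.081 and 0.081 m and y of chunk_chip in the frame of scrap_tray between -0.051 and 0.051 m and z of chunk_chip in the frame of scrap_tray between -0.005 and 0.046 m and linear speed of each of chunk_corner, chunk_cap, chunk_step, chunk_chip below 0.03 m/s), for 0.2 s.
2. the brush is back on the blue pad, bristles down, released (x of brush in the frame of pad between -0.11 and 0.11 m and y of brush in the frame of pad between -0.045 and 0.045 m and z of brush in the frame of pad between -0.004 and 0.012 m and angle between brush's own z axis and vertical below 0.15 rad and linear speed of brush below 0.03 m/s and contact force between the fingers and brush below 0.1 N), for 0.2 s.
3. the reset knob is back at its zero stop (value of joint peak below 0.06 rad), for 0.2 s.
At the end, for the whole second after the job is handed in: all four chunks rest between the walls of the red scrap tray, below the level of the bed (heaped is fine); the brush stands released and at rest on its bristles, head middle over the blue pad, tilt under 0.15 rad; the reset knob is within 0.06 rad of its zero stop (all of step 1 and all of step 2 and value of joint peak below 0.06 rad); the robot touches nothing.
It fails at once if the robot itself touches a chunk (contact force between any of the fingers, the arm and chunk_corner above 0.3 N or contact force between any of the fingers, the arm and chunk_cap above 0.3 N or contact force between any of the fingers, the arm and chunk_step above 0.3 N or contact force between any of the fingers, the arm and chunk_chip above 0.3 N).
It fails at once if the brush pushes on the tester with more than 20 N (contact force between brush and press above 20 N).
It fails at once if the jar, the probe or the screwdriver is moved by more than 20 mm (distance of any of jar, probe, screwdriver from where it was at the start of the episode above 0.02 m).
It also fails if it takes over 72 s, if anything falls off the work surface, if the arm or the gripper's body presses on something with over 40 N, if the wrist force passes 120 N, or if a joint passes its speed limit or range.

## Working session

There is one attempt and no reset: what is moved stays moved. The work goes in short steps, Python scripts to look and compute and a tool call to move; the robot and the scene stay as the last step left them, time stands still between calls to the robot, and variables do not carry over. Pictures are saved under pics/ and viewed, at most 10 in all, crops included, and the job is handed in when it is done.

Besides the shell and the picture viewer there is one more tool, called after "Emit:" by a JSON object that holds its "method" and its "body", one argument or row to a line. move_arm: Moves the arm, as the interface text tells. Its arguments: {"type":"object","properties":{"plan":{"type":"array"},"force":{"type":"number"}},"required":["plan"]}

```bash
mkdir -p pics; ls
python3 - <<'E'
from plant import ctrl
import cv2,numpy as np
for n in ("scene","top"):
    im=ctrl.read_camera(n); cv2.imwrite(f"pics/{n}0.png",im[:,:,::-1])
    m=ctrl.camera_model(n); print(n,m)
print(ctrl.camera_model("wrist"))
print(ctrl.get_state())
E
```

```text
pics
scene {'intrinsics': array([[443.6392603 ,   0.        , 311.41980543],
       [  0.        , 443.6392603 , 196.24761137],
       [  0.        ,   0.        ,   1.        ]]), 'cam_to_world': array([[-0.10788932, -0.94049935,  0.32221246,  0.87113781],
       [ 0.99415428, -0.10071438,  0.03890856,  0.0293749 ],
       [-0.00414204,  0.32452672,  0.94586746,  1.031504  ],
       [ 0.        ,  0.        ,  0.        ,  1.        ]])}
top {'intrinsics': array([[482.87333373,   0.        , 314.32001953],
       [  0.        , 482.87333373, 198.61591767],
       [  0.        ,   0.        ,   1.        ]]), 'cam_to_world': array([[-1.12657835e-01,  9.72337158e-01, -2.04618336e-01,
         3.33723354e-01],
       [-9.93633673e-01, -1.10363259e-01,  2.26290591e-02,
         1.72557509e-02],
       [-5.79271448e-04,  2.05865010e-01,  9.78580228e-01,
         1.18391178e+00],
       [ 0.00000000e+00,  0.00000000e+00,  0.00000000e+00,
         1.00000000e+00]])}
{'intrinsics': array([[321.17735084,   0.        , 322.63292638],
       [  0.        , 321.17735084, 196.11866636],
       [
[... 433 characters left out ...]
y([-1.32099156e+00,  2.87131571e-01,  1.57806746e+00,  9.76533222e-06,
        1.27859519e+00, -1.49974939e-01]), 'dq': array([-2.30805975e-05, -1.71366557e-03, -3.82469970e-03,  7.19927307e-05,
       -8.41951663e-04,  1.00863031e-03]), 'joint_efforts': array([ 4.77474296e-04, -4.07295656e+01, -2.93698990e+01, -1.63217442e-04,
        3.43168584e-03,  4.62734451e-08]), 'eef_pos': array([ 0.26261344, -0.62115932,  0.23002921]), 'tcp_rot': array([ 9.80088142e-01,  1.98559872e-01, -5.02541892e-05, -1.09964207e-03]), 'contact_force': array([ 0.23723767, -0.27276919,  1.06726188]), 'wrist_torque': array([-0.01983594, -0.04258481, -0.00565919]), 'finger_force': 0.0, 'opening': 0.9994868471061932}
```

View pics/scene0.png

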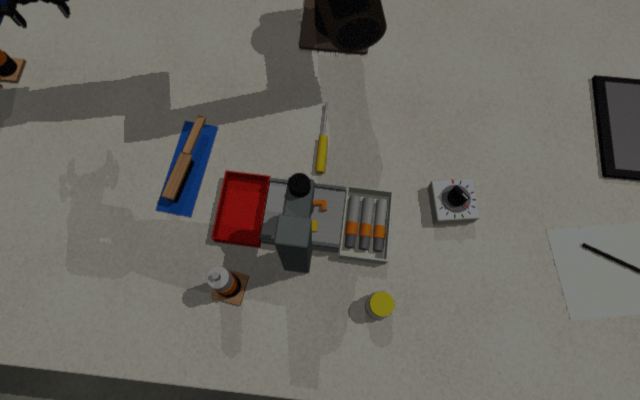

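View pics/top0.png

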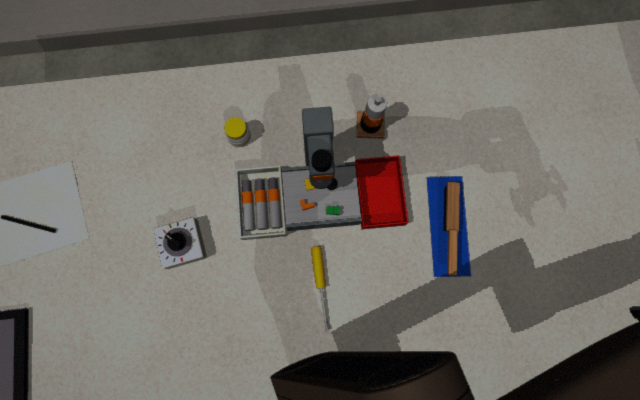

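The tray is at world -y of the press, and the handle points to the robot. Chunks in the top view: yellow (309,185), orange (308,204), green (334,210), with the black cap near (331,184). The brush lies around (452,220), and the dial is at (178,241). Next I'll measure all of these.

```bash
cat > h.py <<'E'
import cv2,numpy as np
from plant import ctrl
def cast(n,uv,z,C=None,M=None):
    m=ctrl.camera_model(n)
    if C is None: C=m["cam_to_world"]
    K=m["intrinsics"]; uv=np.atleast_2d(uv).astype(float)
    d=np.c_[(uv[:,0]-K[0,2])/K[0,0],-(uv[:,1]-K[1,2])/K[1,1],-np.ones(len(uv))]@C[:3,:3].T
    return C[:3,3]+d*((z-C[2,3])/d[:,2])[:,None]
def blobs(im,lo,hi,amin=6):
    m=cv2.inRange(cv2.cvtColor(im,cv2.COLOR_RGB2HSV),lo,hi)
    c,_=cv2.findContours(m,cv2.RETR_EXTERNAL,cv2.CHAIN_APPROX_NONE)
    return sorted([k for k in c if cv2.contourArea(k)>=amin],key=cv2.contourArea,reverse=True)
def rect(n,c,z):
    p=cast(n,c.reshape(-1,2),z)[:,:2]
    r=cv2.minAreaRect((p*1000).astype(np.float32)); b=cv2.boxPoints(r)
    e=max([b[1]-b[0],b[2]-b[1]],key=np.linalg.norm); a=np.degrees(np.arctan2(e[1],e[0]))
    return np.round(r[0],1),np.round(r[1],1),round((a+90)%180-90,2)
COL=dict(red=((0,170,60),(6,255,255)),blue=((105,150,40),(125,255,255)),wood=((8,80,60),(18,190,255)),
 green=((45,120,40),(80,255,255)),yellow=((22,170,80),(32,255,255)),orange=((5,190,90),(15,255,255)))
E
python3 - <<'E'
from h import *
Z=dict(red=.04,blue=.003,wood=.05,green=.065,yellow=.058,orange=.064)
for n in("scene","top"):
    im=cv2.cvtColor(cv2.imread(f"pics/{n}0.png"),cv2.COLOR_BGR2RGB)
    for k,(lo,hi) in COL.items():
        for c in blobs(im,lo,hi)[:5]: print(n,k,cv2.contourArea(c),c.reshape(-1,2).mean(0).round(),*rect(n,c,Z[k]))
im=cv2.imread("pics/top0.png")
cv2.imwrite("pics/crop0.png",np.vstack([cv2.resize(im[150:250,230:420],(760,400),interpolation=cv2.INTER_CUBIC),np.hstack([cv2.resize(im[210:275,140:235],(292,200),interpolation=cv2.INTER_CUBIC),np.zeros((200,468,3),np.uint8)])]))
E
```

```text
scene red 2781.5 [243. 199.] [ 576.  -173.2] [109.1 168.7] -1.53
scene blue 1506.5 [191. 176.] [ 475.9 -331.3] [ 87.1 247. ] -5.22
scene blue 247.0 [177. 151.] [ 437.  -367.3] [ 21.  176.7] -10.31
scene wood 822.5 [184. 158.] [ 465.3 -325.7] [ 30.2 224.5] -11.03
scene wood 191.0 [228. 297.] [ 785.1 -168.7] [34.  69.6] -81.81
scene wood 180.0 [15. 71.] [ 271.8 -819.5] [49.6 69.2] -5.01
scene wood 16.5 [243. 281.] [ 748.4 -139.2] [13.3  8.8] 8.98
scene wood 13.5 [237. 273.] [ 737.1 -154.7] [44.7 13.2] 82.33
scene yellow 427.5 [381. 304.] [764.7 164.6] [48.1 49.7] -83.83
scene yellow 268.0 [321. 153.] [426.9   1.2] [94.8 21.4] 0.74
scene yellow 40.0 [314. 225.] [607.4   2.6] [23.5  9.1] 6.13
scene orange 88.0 [352. 228.] [606.8  87.4] [27.7 20.2] 4.33
scene orange 45.0 [320. 203.] [559.5   9. ] [21.7 27.5] -83.89
scene orange 38.0 [366. 230.] [607.5 120.1] [21.2 26.2] -5.01
scene orange 35.0 [377. 231.] [606.8 145.2] [10.4 26.3] -2.16
top red 2774.0 [382. 189.] [ 573.6 -171.9] [110.8 172.5] -1.42
top blue 2066.0 [450. 225.] [ 476.7 -330.4] [ 88.3 247.6] -5.09
top wood 878.5 [452. 228.] [ 465.5 -325.3] [ 29.4 221.5] -11.34
top wood 47.0 [360. 115.] [ 767.9 -148.3] [20. 40.] -7.51
top wood 11.5 [358. 132.] [ 726.8 -137.8] [ 9.9 18.4] -7.51
top wood 8.0 [376. 136.] [ 711.8 -178.1] [34.5  2.6] 83.52
top wood 8.0 [381. 130.] [ 724.9 -192.3] [ 8.1 12.5] -81.84
top green 85.0 [333. 210.] [535.7 -48.1] [30.7 19.2] 83.25
top yellow 331.0 [318. 267.] [407.9   1.2] [94.  22.5] 0.74
top yellow 319.5 [235. 127.] [767.7 165. ] [49.2 52.2] -4.78
top yellow 50.5 [309. 184.] [607.2  -0.7] [26.1 19.3] 4.75
top orange 94.0 [246. 197.] [591.  150.7] [21.4 27. ] -4.92
top orange 90.0 [259. 196.] [590.  119.8] [21.4 26.9] -5.24
top orange 84.5 [273. 195.] [589.1  88.9] [21.4 26.8] -5.56
top orange 51.0 [306. 205.] [559.3   9.8] [22.8 28.4] -78.07
```

View pics/crop0.png

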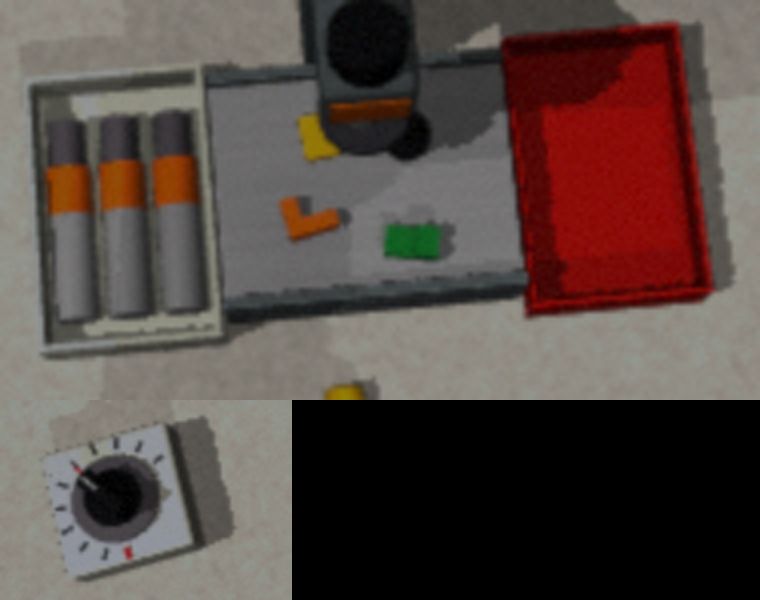

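```bash
cat >> h.py <<'E'
def yawof(s):
    from scipy.spatial.transform import Rotation as R
    X=R.from_quat(s["tcp_rot"]).as_matrix()[:,0]; return np.arctan2(X[1],X[0])
def rel(p0,y0,p1,y1):
    "shift/turn in tool axes (tool down) from p0,y0 to p1,y1"
    d=np.subtract(p1,p0); c,s=np.cos(y0),np.sin(y0)
    return np.round([c*d[0]+s*d[1], s*d[0]-c*d[1], -d[2], -(y1-y0)],4)
def calls(p0,y0,p1,y1,n):
    p0,p1=np.array(p0,float),np.array(p1,float)
    for i in range(n):
        a,b=i/n,(i+1)/n
        print(rel(p0+(p1-p0)*a,y0+(y1-y0)*a,p0+(p1-p0)*b,y0+(y1-y0)*b))
PA=np.radians(-1.5); PO=np.array([.5787,-.0245])
def press(x,y): return PO+np.array([np.cos(PA)*x-np.sin(PA)*y,np.sin(PA)*x+np.cos(PA)*y])/1000
def inpress(p): d=(np.asarray(p)[:2]-PO)*1000; return np.array([np.cos(PA)*d[0]+np.sin(PA)*d[1],-np.sin(PA)*d[0]+np.cos(PA)*d[1]]).round(1)
E
python3 - <<'E'
from h import *
s=ctrl.get_state(); p=s["eef_pos"];y=yawof(s)
for q in ((.6073,0),(.5594,.0094),(.5357,-.0481),cast("top",(332,183.3),.064)[0]): print(inpress(q))
calls(p,y,(.4237,-.3172,.13),np.pi-np.radians(11.2),4)
E
```

```text
[27.9 25.2]
[-20.2  33.4]
[-42.4 -24.7]
[ 22.3 -29.7]
[ 0.0667 -0.0543  0.025  -0.6366]
[ 0.0859 -0.004   0.025  -0.6366]
[ 0.0715  0.0478  0.025  -0.6366]
[ 0.0291  0.0809  0.025  -0.6366]
```

Emit:
{"method": "move_arm", "body": {
  "plan": [
    {"x": 0.022, "y": -0.018, "z": 0.008, "yaw": -0.14, "fingers": 0},
    {"x": 0.045, "y": -0.036, "z": 0.016, "yaw": -0.28, "fingers": 0},
    {"x": 0.067, "y": -0.054, "z": 0.025, "yaw": -0.42, "fingers": 0},
    {"x": 0.067, "y": -0.054, "z": 0.025, "yaw": -0.56, "fingers": 0},
    {"x": 0.067, "y": -0.054, "z": 0.025, "yaw": -0.64, "fingers": 0}
  ],
  "force": 100
}}

```text
time: 0.6
eef_pos: [0.3038, -0.5444, 0.2051]
tcp_rot: [0.866, 0.499, 0.0, -0.001]
contact_force: [-0.7, -2.2, 0.4]
opening: 1.001
finger_force: 0.0
```

Emit:
{"method": "move_arm", "body": {
  "plan": [
    {"x": 0.028, "y": -0.001, "z": 0.008, "yaw": -0.14, "fingers": 0},
    {"x": 0.057, "y": -0.002, "z": 0.016, "yaw": -0.28, "fingers": 0},
    {"x": 0.086, "y": -0.004, "z": 0.025, "yaw": -0.42, "fingers": 0},
    {"x": 0.086, "y": -0.004, "z": 0.025, "yaw": -0.56, "fingers": 0},
    {"x": 0.086, "y": -0.004, "z": 0.025, "yaw": -0.64, "fingers": 0}
  ]
}}

```text
time: 1.1
eef_pos: [0.3438, -0.4682, 0.1802]
tcp_rot: [0.665, 0.747, 0.0, -0.001]
contact_force: [-0.1, 0.0, 0.9]
opening: 1.0
finger_force: 0.0
```

Emit:
{"method": "move_arm", "body": {
  "plan": [
    {"x": 0.024, "y": 0.016, "z": 0.008, "yaw": -0.14, "fingers": 0},
    {"x": 0.048, "y": 0.032, "z": 0.016, "yaw": -0.28, "fingers": 0},
    {"x": 0.071, "y": 0.048, "z": 0.025, "yaw": -0.42, "fingers": 0},
    {"x": 0.071, "y": 0.048, "z": 0.025, "yaw": -0.56, "fingers": 0},
    {"x": 0.071, "y": 0.048, "z": 0.025, "yaw": -0.64, "fingers": 0}
  ]
}}

```text
time: 1.6
eef_pos: [0.3836, -0.3924, 0.1553]
tcp_rot: [0.397, 0.918, 0.001, -0.001]
contact_force: [0.4, 0.3, 0.2]
opening: 0.996
finger_force: 0.0
```

Emit:
{"method": "move_arm", "body": {
  "plan": [
    {"x": 0.01, "y": 0.027, "z": 0.0, "yaw": -0.14, "fingers": 0},
    {"x": 0.02, "y": 0.054, "z": 0.0, "yaw": -0.28, "fingers": 0},
    {"x": 0.029, "y": 0.081, "z": 0.0, "yaw": -0.42, "fingers": 0},
    {"x": 0.029, "y": 0.081, "z": 0.0, "yaw": -0.56, "fingers": 0},
    {"x": 0.029, "y": 0.081, "z": 0.0, "yaw": -0.63, "fingers": 0}
  ]
}}

```text
time: 2.1
eef_pos: [0.4233, -0.3163, 0.1558]
tcp_rot: [0.093, 0.996, 0.0, -0.0]
contact_force: [0.2, -0.6, 1.0]
opening: 0.999
finger_force: 0.0
```

Run:
```python
from h import *
from scipy.spatial.transform import Rotation as R
s=ctrl.get_state(); im=ctrl.read_camera("wrist"); cv2.imwrite("pics/w1.png",im[:,:,::-1])
print(s["time"],s["eef_pos"],np.degrees(yawof(s)),s["qpos"],s["contact_force"])
T=np.eye(4);T[:3,:3]=R.from_quat(s["tcp_rot"]).as_matrix();T[:3,3]=s["eef_pos"]
C=T@ctrl.camera_model("wrist")["tool_from_camera"]
for c in blobs(im,*COL["wood"],amin=200)[:3]: print(cv2.contourArea(c),cv2.boundingRect(c),*rect2) if 0 else print(cv2.contourArea(c),cv2.boundingRect(c))
```

```text
2.1 [ 0.42326505 -0.31632227  0.15580063] 169.34793626062412 [-8.33916738e-01  4.05208290e-02  2.00065899e+00 -2.40806501e-05
  1.10140941e+00 -2.21878834e+00] [ 0.199243   -0.57620285  1.01998279]
6292.0 (302, 108, 35, 234)
```

View pics/w1.png

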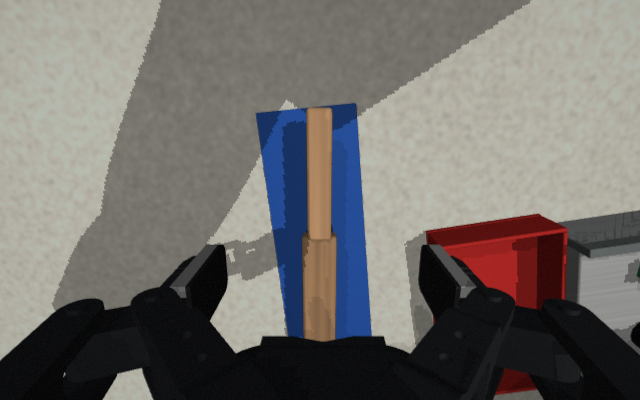

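The handle runs down the middle of the view: its end is at (319,108) and the head junction at (320,237). I'll check the distance along it, then descend.

Run:
```python
from h import *
from scipy.spatial.transform import Rotation as R
s=ctrl.get_state()
T=np.eye(4);T[:3,:3]=R.from_quat(s["tcp_rot"]).as_matrix();T[:3,3]=s["eef_pos"]
C=T@ctrl.camera_model("wrist")["tool_from_camera"]
q=cast("wrist",[(319,108),(320,237)],.052,C)
e=(q[0]-q[1]); print(q,np.linalg.norm(e),np.degrees(np.arctan2(-e[1],-e[0])))
g=q[1]+e*37/107; print("grip",g)
a=np.arctan2(e[1],e[0]); a%=2*np.pi
print(rel(s["eef_pos"],yawof(s),(g[0],g[1],.025),a))
```

```text
[[ 0.35686813 -0.30693547  0.052     ]
 [ 0.45816482 -0.32536571  0.052     ]] 0.10295966810268205 -10.311781058656381
grip [ 0.423137   -0.31899264  0.052     ]
[-0.0004 -0.0023  0.1309 -0.0058]
```

Emit:
{"method": "move_arm", "body": {
  "plan": [
    {"x": 0, "y": -0.002, "z": 0.04, "yaw": 0, "fingers": 0},
    {"x": 0, "y": -0.002, "z": 0.08, "yaw": 0, "fingers": 0},
    {"x": 0, "y": -0.002, "z": 0.11, "yaw": 0, "fingers": 0.4},
    {"x": 0, "y": -0.002, "z": 0.131, "yaw": 0, "fingers": 0.5},
    {"x": 0, "y": -0.002, "z": 0.131, "yaw": 0, "fingers": 0.6}
  ]
}}

```text
time: 2.65
eef_pos: [0.4203, -0.3171, 0.0215]
tcp_rot: [0.096, 0.995, 0.003, -0.003]
contact_force: [-0.3, 0.6, 0.0]
opening: 0.518
finger_force: 0.0
```

Emit:
{"method": "move_arm", "body": {
  "plan": [
    {"x": 0, "y": 0, "z": 0, "yaw": 0, "fingers": 1},
    {"x": 0, "y": 0, "z": 0, "yaw": 0, "fingers": 1},
    {"x": 0, "y": 0, "z": 0, "yaw": 0, "fingers": 1},
    {"x": 0, "y": 0, "z": 0, "yaw": 0, "fingers": 1},
    {"x": 0, "y": 0, "z": 0, "yaw": 0, "fingers": 1}
  ],
  "force": 100
}}

```text
time: 3.15
eef_pos: [0.4233, -0.3202, 0.0264]
tcp_rot: [0.096, 0.995, -0.001, 0.001]
contact_force: [-0.6, -0.5, 0.9]
opening: 0.214
finger_force: 97.7
```

Emit:
{"method": "move_arm", "body": {
  "plan": [
    {"x": 0, "y": 0, "z": -0.01, "yaw": 0, "fingers": 1},
    {"x": 0, "y": 0, "z": -0.03, "yaw": 0, "fingers": 1},
    {"x": 0, "y": 0, "z": -0.05, "yaw": 0, "fingers": 1},
    {"x": 0, "y": 0, "z": -0.06, "yaw": 0, "fingers": 1},
    {"x": 0, "y": 0, "z": -0.06, "yaw": 0, "fingers": 1}
  ]
}}

```text
time: 3.65
eef_pos: [0.4236, -0.3204, 0.0874]
tcp_rot: [0.096, 0.995, -0.001, 0.001]
contact_force: [-0.2, -1.4, -1.8]
opening: 0.213
finger_force: 97.7
```

Run:
```python
from h import *
s=ctrl.get_state()
print({k:s[k] for k in("time","eef_pos","contact_force","wrist_torque","opening","finger_force")},np.degrees(yawof(s)))
im=ctrl.read_camera("wrist"); a=im
b=ctrl.read_camera("top"); 
cv2.imwrite("pics/w2.png",np.vstack([cv2.resize(a,(480,300)),cv2.resize(b[130:290,340:596],(480,300))])[:,:,::-1])
```

```text
{'time': 3.65, 'eef_pos': array([ 0.42363526, -0.320412  ,  0.08740968]), 'contact_force': array([-0.18267629, -1.40709762, -1.82477807]), 'wrist_torque': array([-0.02639833,  0.07214329, -0.01965233]), 'opening': 0.21308840051068326, 'finger_force': 97.6596736907959} 169.01769530140515
```

View pics/w2.png

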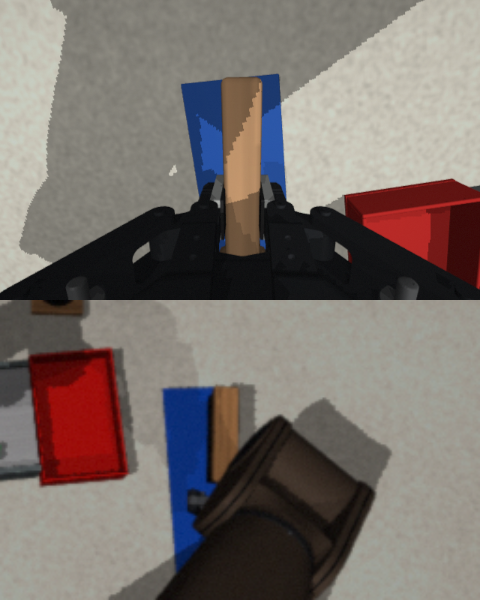

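The brush is firmly held and lifted, with no visible twist. Next I'll go up and over the tester.

Run:
```python
from h import *
s=ctrl.get_state(); p=s["eef_pos"]; y=yawof(s)
g=press(-95,74); print(g)
up=(p[0],p[1],.325); A=(*g,.325)
y1=np.pi+PA
print(rel(p,y,up,y)); calls(up,y,A,y1,2); print(rel(A,y1,(*g,.085),y1))
```

```text
[0.48566965 0.05196145]
[ 0.    0.   -0.24 -0.  ]
[ 0.0043  0.1882 -0.     -0.0828]
[-0.0112  0.1879 -0.     -0.0828]
[ 0.    0.    0.24 -0.  ]
```

Emit:
{"method": "move_arm", "body": {
  "plan": [
    {"x": 0, "y": 0, "z": -0.04, "yaw": 0, "fingers": 1},
    {"x": 0, "y": 0, "z": -0.085, "yaw": 0, "fingers": 1},
    {"x": 0, "y": 0, "z": -0.13, "yaw": 0, "fingers": 1},
    {"x": 0, "y": 0, "z": -0.175, "yaw": 0, "fingers": 1},
    {"x": 0, "y": 0, "z": -0.21, "yaw": 0, "fingers": 1}
  ]
}}

```text
time: 4.25
eef_pos: [0.4227, -0.3195, 0.2969]
tcp_rot: [0.096, 0.995, -0.0, 0.0]
contact_force: [-0.1, -0.9, -0.3]
opening: 0.214
finger_force: 97.9
```

Emit:
{"method": "move_arm", "body": {
  "plan": [
    {"x": 0, "y": 0.02, "z": -0.03, "yaw": 0, "fingers": 1},
    {"x": 0.001, "y": 0.06, "z": -0.03, "yaw": -0.02, "fingers": 1},
    {"x": 0.002, "y": 0.1, "z": -0.03, "yaw": -0.05, "fingers": 1},
    {"x": 0.003, "y": 0.145, "z": -0.03, "yaw": -0.07, "fingers": 1},
    {"x": 0.004, "y": 0.188, "z": -0.03, "yaw": -0.083, "fingers": 1}
  ]
}}

```text
time: 4.75
eef_pos: [0.4541, -0.1324, 0.3236]
tcp_rot: [0.054, 0.999, 0.001, -0.001]
contact_force: [0.2, -0.1, -1.0]
opening: 0.213
finger_force: 98.0
```

Emit:
{"method": "move_arm", "body": {
  "plan": [
    {"x": -0.003, "y": 0.045, "z": 0, "yaw": -0.02, "fingers": 1},
    {"x": -0.005, "y": 0.09, "z": 0, "yaw": -0.05, "fingers": 1},
    {"x": -0.008, "y": 0.135, "z": 0, "yaw": -0.07, "fingers": 1},
    {"x": -0.01, "y": 0.17, "z": 0, "yaw": -0.083, "fingers": 1},
    {"x": -0.011, "y": 0.188, "z": 0, "yaw": -0.083, "fingers": 1}
  ]
}}

```text
time: 5.25
eef_pos: [0.4854, 0.0543, 0.3235]
tcp_rot: [0.011, 1.0, 0.001, -0.002]
contact_force: [0.3, -1.6, -1.1]
opening: 0.212
finger_force: 98.1
```

Run:
```python
from h import *
s=ctrl.get_state()
print({k:s[k] for k in("time","eef_pos","contact_force","wrist_torque","opening","finger_force")},np.degrees(yawof(s)))
print(rel(s["eef_pos"],yawof(s),(*press(-95,74),.085),np.pi+PA))
b=ctrl.read_camera("top"); a=ctrl.read_camera("scene")
cv2.imwrite("pics/t3.png",np.hstack([cv2.resize(b[120:280,200:360],(400,400)),cv2.resize(a[120:280,240:400],(400,400))])[:,:,::-1])
```

```text
{'time': 5.25, 'eef_pos': array([0.48540143, 0.05430633, 0.32350808]), 'contact_force': array([ 0.25695083, -1.55461008, -1.05155498]), 'wrist_torque': array([-0.04150319,  0.09712475, -0.01318698]), 'opening': 0.21176103971286322, 'finger_force': 98.07071685791016} 178.70668810834493
[-0.0003 -0.0023  0.2385  0.0036]
```

View pics/t3.png

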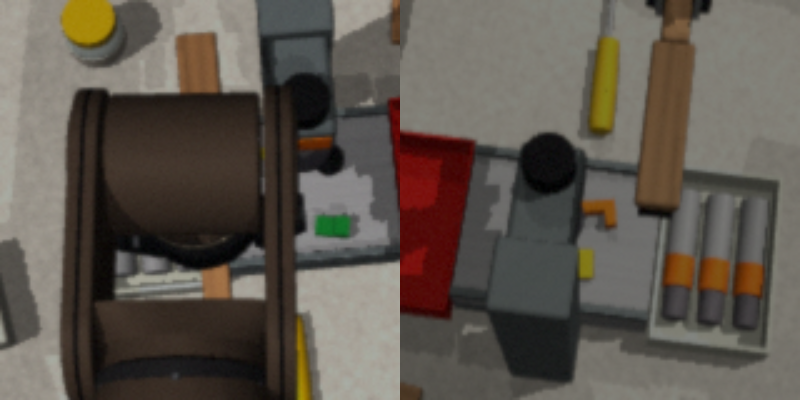

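Emit:
{"method": "move_arm", "body": {
  "plan": [
    {"x": 0, "y": -0.002, "z": 0.045, "yaw": 0.004, "fingers": 1},
    {"x": 0, "y": -0.002, "z": 0.092, "yaw": 0.004, "fingers": 1},
    {"x": 0, "y": -0.002, "z": 0.14, "yaw": 0.004, "fingers": 1},
    {"x": 0, "y": -0.002, "z": 0.185, "yaw": 0.004, "fingers": 1},
    {"x": 0, "y": -0.002, "z": 0.215, "yaw": 0.004, "fingers": 1}
  ]
}}

```text
time: 5.85
eef_pos: [0.4829, 0.0487, 0.1056]
tcp_rot: [0.015, 1.0, 0.0, -0.004]
contact_force: [0.4, 0.7, -1.1]
opening: 0.214
finger_force: 98.1
```

Emit:
{"method": "move_arm", "body": {
  "plan": [
    {"x": 0, "y": 0, "z": 0.012, "yaw": 0, "fingers": 1},
    {"x": 0, "y": 0, "z": 0.02, "yaw": 0, "fingers": 1},
    {"x": 0, "y": 0, "z": 0.023, "yaw": 0, "fingers": 1},
    {"x": 0, "y": 0, "z": 0.023, "yaw": 0, "fingers": 1},
    {"x": 0, "y": 0, "z": 0.023, "yaw": 0, "fingers": 1}
  ]
}}

```text
time: 6.35
eef_pos: [0.4873, 0.0493, 0.089]
tcp_rot: [0.015, 1.0, -0.0, 0.002]
contact_force: [0.2, 0.3, -1.3]
opening: 0.213
finger_force: 98.1
```

Run:
```python
from h import *
s=ctrl.get_state()
print({k:s[k] for k in("time","eef_pos","contact_force","wrist_torque","qpos")},np.degrees(yawof(s)),inpress(s["eef_pos"]))
```

```text
{'time': 6.35, 'eef_pos': array([0.48728655, 0.04929915, 0.08902553]), 'contact_force': array([ 0.24562337,  0.33901222, -1.30571696]), 'wrist_torque': array([-0.0004478 ,  0.07002286,  0.00999834]), 'qpos': array([-1.06649702e-01,  4.68079846e-02,  2.13319994e+00, -5.11964340e-05,
        9.58284926e-01, -1.64762110e+00])} 178.29286775630771 [-93.3  71.4]
```

Emit:
{"method": "move_arm", "body": {
  "plan": [
    {"x": 0, "y": 0, "z": 0.005, "yaw": 0, "fingers": 1},
    {"x": 0, "y": 0, "z": 0.01, "yaw": 0, "fingers": 1},
    {"x": 0, "y": 0, "z": 0.01, "yaw": 0, "fingers": 1},
    {"x": 0, "y": 0, "z": 0.01, "yaw": 0, "fingers": 1}
  ]
}}

```text
time: 6.75
eef_pos: [0.4857, 0.0496, 0.0771]
tcp_rot: [0.015, 1.0, 0.0, -0.0]
contact_force: [-0.7, 0.9, -1.9]
opening: 0.213
finger_force: 98.1
```

Emit:
{"method": "move_arm", "body": {
  "plan": [
    {"x": 0, "y": 0, "z": 0.003, "yaw": 0, "fingers": 1},
    {"x": 0, "y": 0, "z": 0.003, "yaw": 0, "fingers": 1},
    {"x": 0, "y": 0, "z": 0.003, "yaw": 0, "fingers": 1}
  ]
}}

```text
time: 7.05
eef_pos: [0.4859, 0.0495, 0.0743]
tcp_rot: [0.015, 1.0, 0.0, -0.0]
contact_force: [0.2, 0.2, -1.4]
opening: 0.215
finger_force: 98.1
```

Emit:
{"method": "move_arm", "body": {
  "plan": [
    {"x": 0, "y": 0, "z": 0.002, "yaw": 0, "fingers": 1},
    {"x": 0, "y": 0, "z": 0.002, "yaw": 0, "fingers": 1},
    {"x": 0, "y": 0, "z": 0.002, "yaw": 0, "fingers": 1}
  ]
}}

```text
time: 7.35
eef_pos: [0.4862, 0.0495, 0.0727]
tcp_rot: [0.015, 1.0, -0.0, 0.0]
contact_force: [-2.0, 0.2, 1.9]
opening: 0.216
finger_force: 98.3
```

Emit:
{"method": "move_arm", "body": {
  "plan": [
    {"x": 0, "y": -0.004, "z": 0.001, "yaw": 0, "fingers": 1},
    {"x": 0, "y": -0.012, "z": 0.001, "yaw": 0, "fingers": 1},
    {"x": 0, "y": -0.02, "z": 0.001, "yaw": 0, "fingers": 1},
    {"x": 0, "y": -0.028, "z": 0.001, "yaw": 0, "fingers": 1},
    {"x": 0, "y": -0.036, "z": 0.001, "yaw": 0, "fingers": 1}
  ]
}}

```text
time: 7.85
eef_pos: [0.4851, 0.0127, 0.0715]
tcp_rot: [0.015, 1.0, 0.0, 0.0]
contact_force: [0.9, 2.8, 2.6]
opening: 0.212
finger_force: 98.5
```

Emit:
{"method": "move_arm", "body": {
  "plan": [
    {"x": 0, "y": -0.008, "z": 0, "yaw": 0, "fingers": 1},
    {"x": 0, "y": -0.016, "z": 0, "yaw": 0, "fingers": 1},
    {"x": 0, "y": -0.024, "z": 0, "yaw": 0, "fingers": 1},
    {"x": 0, "y": -0.032, "z": 0, "yaw": 0, "fingers": 1},
    {"x": 0, "y": -0.04, "z": 0, "yaw": 0, "fingers": 1}
  ]
}}

```text
time: 8.35
eef_pos: [0.4836, -0.0271, 0.0713]
tcp_rot: [0.015, 1.0, 0.0, -0.0]
contact_force: [0.3, 1.7, 1.8]
opening: 0.211
finger_force: 98.5
```

Run:
```python
from h import *
s=ctrl.get_state()
print({k:s[k] for k in("time","eef_pos","contact_force","wrist_torque","qpos")},np.degrees(yawof(s)),inpress(s["eef_pos"]))
b=ctrl.read_camera("top"); a=ctrl.read_camera("scene")
cv2.imwrite("pics/t4.png",np.hstack([cv2.resize(b[120:280,270:430],(400,400)),cv2.resize(a[140:270,210:340],(400,400))])[:,:,::-1])
```

```text
{'time': 8.35, 'eef_pos': array([ 0.48362737, -0.02709235,  0.07131869]), 'contact_force': array([0.27523326, 1.65773468, 1.8008149 ]), 'wrist_torque': array([ 0.41806875, -0.06859509,  0.14632004]), 'qpos': array([-2.65817863e-01,  6.67154653e-02,  2.15143816e+00,  3.70576037e-05,
        9.23531494e-01, -1.80693579e+00])} 178.29827286837786 [-95.   -5.1]
```

View pics/t4.png

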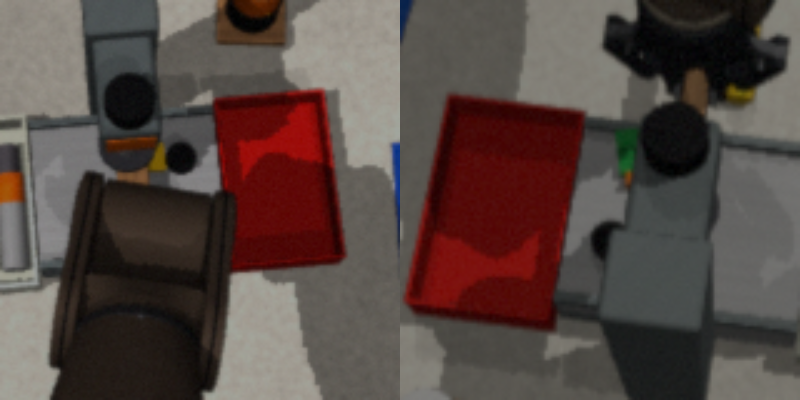

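All four chunks are being pushed ahead of the brush (yellow and cap near the ram, green and orange on the left). I'll carry on.

Emit:
{"method": "move_arm", "body": {
  "plan": [
    {"x": 0, "y": -0.008, "z": 0, "yaw": 0, "fingers": 1},
    {"x": 0, "y": -0.016, "z": 0, "yaw": 0, "fingers": 1},
    {"x": 0, "y": -0.024, "z": 0, "yaw": 0, "fingers": 1},
    {"x": 0, "y": -0.032, "z": 0, "yaw": 0, "fingers": 1},
    {"x": 0, "y": -0.04, "z": 0, "yaw": 0, "fingers": 1}
  ]
}}

```text
time: 8.95
eef_pos: [0.4824, -0.067, 0.0712]
tcp_rot: [0.015, 1.0, 0.0, -0.0]
contact_force: [1.1, 1.7, 2.0]
opening: 0.209
finger_force: 98.6
```

Emit:
{"method": "move_arm", "body": {
  "plan": [
    {"x": 0, "y": -0.008, "z": 0, "yaw": 0, "fingers": 1},
    {"x": 0, "y": -0.016, "z": 0, "yaw": 0, "fingers": 1},
    {"x": 0, "y": -0.024, "z": 0, "yaw": 0, "fingers": 1},
    {"x": 0, "y": -0.032, "z": 0, "yaw": 0, "fingers": 1},
    {"x": 0, "y": -0.04, "z": 0, "yaw": 0, "fingers": 1}
  ]
}}

```text
time: 9.45
eef_pos: [0.4812, -0.1073, 0.0713]
tcp_rot: [0.015, 1.0, -0.0, -0.0]
contact_force: [-0.1, 0.9, 1.5]
opening: 0.213
finger_force: 98.6
```

Emit:
{"method": "move_arm", "body": {
  "plan": [
    {"x": 0, "y": -0.008, "z": 0, "yaw": 0, "fingers": 1},
    {"x": 0, "y": -0.016, "z": 0, "yaw": 0, "fingers": 1},
    {"x": 0, "y": -0.024, "z": -0.001, "yaw": 0, "fingers": 1},
    {"x": 0, "y": -0.03, "z": -0.002, "yaw": 0, "fingers": 1},
    {"x": 0, "y": -0.03, "z": -0.003, "yaw": 0, "fingers": 1}
  ]
}}

```text
time: 9.95
eef_pos: [0.4799, -0.1372, 0.0739]
tcp_rot: [0.015, 1.0, 0.0, -0.001]
contact_force: [-0.7, -0.1, -0.9]
opening: 0.215
finger_force: 98.1
```

Run:
```python
from h import *
s=ctrl.get_state()
print({k:s[k] for k in("time","eef_pos","contact_force","wrist_torque","qpos")},np.degrees(yawof(s)),inpress(s["eef_pos"]))
b=ctrl.read_camera("top"); a=ctrl.read_camera("scene")
cv2.imwrite("pics/t5.png",np.hstack([cv2.resize(b[120:280,270:430],(400,400)),cv2.resize(a[140:270,210:340],(400,400))])[:,:,::-1])
```

```text
{'time': 9.95, 'eef_pos': array([ 0.47987904, -0.13717566,  0.07388028]), 'contact_force': array([-0.70154682, -0.07237994, -0.86880301]), 'wrist_torque': array([0.06721178, 0.08283231, 0.01227586]), 'qpos': array([-4.81746533e-01,  9.48783240e-02,  2.11526908e+00, -6.09664126e-04,
        9.32561601e-01, -2.02129618e+00])} 178.23052555380877 [ -95.8 -115.2]
```

View pics/t5.png

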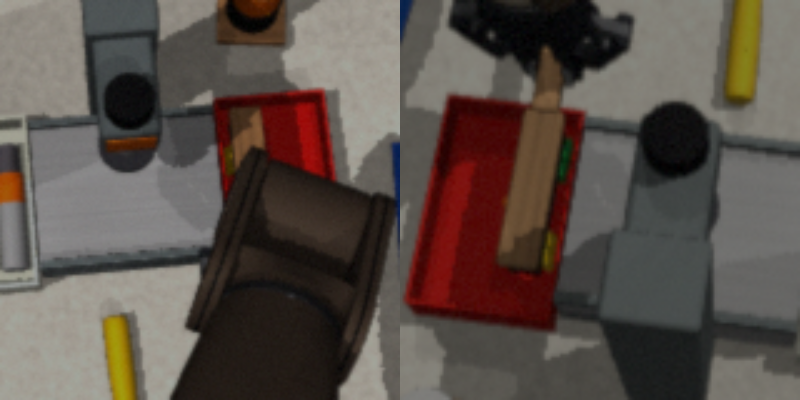

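The bed looks clear. Green (565,160) and yellow (550,250) lie behind the brush near the tray's inner wall. I'll lift away and check.

Emit:
{"method": "move_arm", "body": {
  "plan": [
    {"x": 0, "y": 0, "z": -0.01, "yaw": 0, "fingers": 1},
    {"x": 0, "y": 0, "z": -0.03, "yaw": 0, "fingers": 1},
    {"x": 0, "y": 0, "z": -0.06, "yaw": 0, "fingers": 1},
    {"x": 0, "y": -0.02, "z": -0.08, "yaw": 0, "fingers": 1},
    {"x": 0, "y": -0.06, "z": -0.08, "yaw": 0, "fingers": 1}
  ]
}}

```text
time: 10.55
eef_pos: [0.4809, -0.1961, 0.159]
tcp_rot: [0.013, 1.0, -0.002, 0.003]
contact_force: [1.0, -0.2, -0.8]
opening: 0.213
finger_force: 98.2
```

Emit:
{"method": "move_arm", "body": {
  "plan": [
    {"x": 0, "y": -0.04, "z": 0, "yaw": 0, "fingers": 1},
    {"x": 0, "y": -0.08, "z": 0, "yaw": 0, "fingers": 1},
    {"x": 0, "y": -0.12, "z": 0, "yaw": 0, "fingers": 1},
    {"x": 0, "y": -0.13, "z": 0, "yaw": 0, "fingers": 1},
    {"x": 0, "y": -0.13, "z": 0, "yaw": 0, "fingers": 1}
  ]
}}

```text
time: 11.05
eef_pos: [0.4746, -0.3274, 0.1548]
tcp_rot: [0.016, 1.0, -0.0, 0.0]
contact_force: [-0.5, -0.6, -1.6]
opening: 0.21
finger_force: 98.2
```

Run:
```python
from h import *
s=ctrl.get_state()
print({k:s[k] for k in("time","eef_pos","contact_force","qpos")},np.degrees(yawof(s)))
b=ctrl.read_camera("top"); a=ctrl.read_camera("scene")
cv2.imwrite("pics/t6.png",np.hstack([cv2.resize(b[120:280,270:430],(400,400)),cv2.resize(a[140:270,210:340],(400,400))])[:,:,::-1])
T=np.array([.5748,-.1725])
for n,im in(("top",b),("scene",a)):
    for k in("green","yellow","orange"):
        for c in blobs(im,*COL[k],amin=4)[:6]:
            q=cast(n,c.reshape(-1,2).mean(0),.015)[0]; 
            if abs(q[0]-T[0])<.1 and abs(q[1]-T[1])<.07: print(n,k,cv2.contourArea(c),(inpress(q)+[0,148]).round(1))
```

```text
{'time': 11.05, 'eef_pos': array([ 0.47463543, -0.32741543,  0.15476208]), 'contact_force': array([-0.49235294, -0.57333965, -1.55445789]), 'qpos': array([-7.79793585e-01,  1.46842667e-01,  1.88763182e+00,  9.00904795e-05,
        1.10690247e+00, -2.31892730e+00])} 178.1835574091169
top green 53.5 [-50.3  36.4]
top yellow 29.5 [27.6 38.4]
top orange 85.5 [-8.2 14.4]
scene green 58.0 [-53.4  35.5]
scene yellow 25.0 [23.6 37. ]
scene orange 15.0 [-13.   10.5]
scene orange 4.0 [-3.3 14.4]
```

View pics/t6.png

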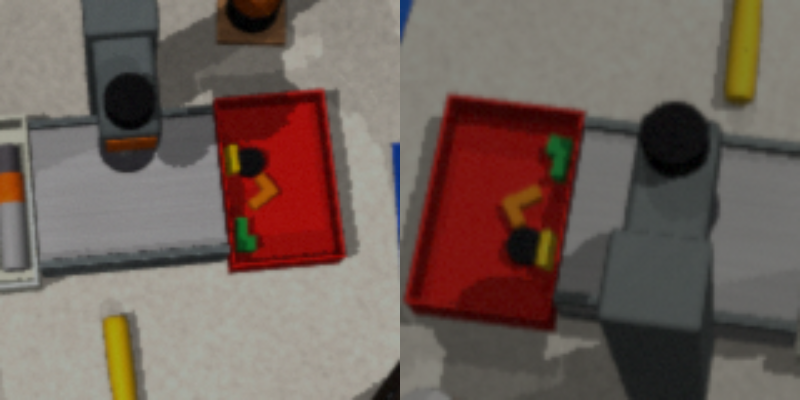

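All four chunks are in the red tray: green (250,235), orange (262,190), cap (250,162) and yellow (232,158) in the left half. Next I'll put the brush back.

Emit:
{"method": "move_arm", "body": {
  "plan": [
    {"x": 0.025, "y": 0.003, "z": 0.02, "yaw": 0.03, "fingers": 1},
    {"x": 0.051, "y": 0.007, "z": 0.05, "yaw": 0.06, "fingers": 1},
    {"x": 0.051, "y": 0.007, "z": 0.085, "yaw": 0.06, "fingers": 1},
    {"x": 0.051, "y": 0.007, "z": 0.11, "yaw": 0.06, "fingers": 1},
    {"x": 0.051, "y": 0.007, "z": 0.115, "yaw": 0.06, "fingers": 1}
  ]
}}

```text
time: 11.65
eef_pos: [0.4221, -0.3138, 0.0361]
tcp_rot: [0.044, 0.999, 0.003, -0.003]
contact_force: [-0.1, 0.3, -1.0]
opening: 0.213
finger_force: 98.2
```

Emit:
{"method": "move_arm", "body": {
  "plan": [
    {"x": 0, "y": 0, "z": 0, "yaw": 0, "fingers": 1},
    {"x": 0, "y": 0, "z": 0.005, "yaw": 0, "fingers": 1},
    {"x": 0, "y": 0, "z": 0.009, "yaw": 0, "fingers": 1},
    {"x": 0, "y": 0, "z": 0.009, "yaw": 0, "fingers": 1},
    {"x": 0, "y": 0, "z": 0.009, "yaw": 0, "fingers": 1}
  ]
}}

```text
time: 12.15
eef_pos: [0.4243, -0.3181, 0.0309]
tcp_rot: [0.045, 0.999, -0.0, 0.0]
contact_force: [-0.1, 0.2, -1.0]
opening: 0.209
finger_force: 98.2
```

Emit:
{"method": "move_arm", "body": {
  "plan": [
    {"x": 0, "y": 0, "z": 0.003, "yaw": 0, "fingers": 1},
    {"x": 0, "y": 0, "z": 0.0055, "yaw": 0, "fingers": 1},
    {"x": 0, "y": 0, "z": 0.0055, "yaw": 0, "fingers": 1},
    {"x": 0, "y": 0, "z": 0.0055, "yaw": 0, "fingers": 1}
  ]
}}

```text
time: 12.55
eef_pos: [0.4242, -0.3182, 0.0252]
tcp_rot: [0.045, 0.999, -0.0, 0.0]
contact_force: [-0.3, -0.7, 1.2]
opening: 0.211
finger_force: 98.6
```

Emit:
{"method": "move_arm", "body": {
  "plan": [
    {"x": 0, "y": 0, "z": 0, "yaw": 0, "fingers": 0.6},
    {"x": 0, "y": 0, "z": 0, "yaw": 0, "fingers": 0.4},
    {"x": 0, "y": 0, "z": 0, "yaw": 0, "fingers": 0.2},
    {"x": 0, "y": 0, "z": 0, "yaw": 0, "fingers": 0},
    {"x": 0, "y": 0, "z": 0, "yaw": 0, "fingers": 0}
  ]
}}

```text
time: 13.05
eef_pos: [0.4239, -0.3177, 0.0248]
tcp_rot: [0.045, 0.999, 0.0, -0.0]
contact_force: [-0.9, 0.2, -0.2]
opening: 0.992
finger_force: 0.0
```

Emit:
{"method": "move_arm", "body": {
  "plan": [
    {"x": 0, "y": 0, "z": -0.02, "yaw": 0, "fingers": 0},
    {"x": 0, "y": 0, "z": -0.05, "yaw": 0, "fingers": 0},
    {"x": 0, "y": 0, "z": -0.1, "yaw": 0, "fingers": 0},
    {"x": 0, "y": 0, "z": -0.15, "yaw": 0, "fingers": 0},
    {"x": 0, "y": 0, "z": -0.2, "yaw": 0, "fingers": 0}
  ]
}}

```text
time: 13.55
eef_pos: [0.4236, -0.3174, 0.2265]
tcp_rot: [0.045, 0.999, 0.0, -0.0]
contact_force: [0.0, -0.2, 0.4]
opening: 0.994
finger_force: 0.0
```

Run:
```python
from h import *
s=ctrl.get_state()
print(s["time"],s["eef_pos"],s["opening"],np.degrees(yawof(s)),s["qpos"])
a=ctrl.read_camera("scene"); b=ctrl.read_camera("top")
for n,im in(("scene",a),("top",b)):
    for c in blobs(im,*COL["wood"],amin=150)[:2]: print(n,cv2.contourArea(c),*rect(n,c,.05))
im=cv2.imread("pics/top0.png")[:,:,::-1]
# dial: white mask near (178,241)
for n,(u,v) in (("top",(178,241)),("scene",(455,200))):
    im=cv2.cvtColor(cv2.imread(f"pics/{n}0.png"),cv2.COLOR_BGR2RGB)
    h=cv2.cvtColor(im,cv2.COLOR_RGB2HSV); w=32
    sub=h[v-w:v+w,u-w:u+w]
    print(n,"redpix",[(x+u-w,y+v-w) for y,x in np.argwhere(((sub[...,0]<8)|(sub[...,0]>172))&(sub[...,1]>100)&(sub[...,2]>60))])
    m=((sub[...,2]<45)).astype(np.uint8)
    k,l,st,ce=cv2.connectedComponentsWithStats(m)
    for i in range(1,k):
        if st[i,4]>60:
            print("dark",st[i],ce[i]+[u-w,v-w],"z.045",cast(n,ce[i]+[u-w,v-w],.059)[0],"z.089",cast(n,ce[i]+[u-w,v-w],.089)[0])
```

```text
13.55 [ 0.42363509 -0.31741763  0.22653243] 0.9942966146883176 174.8541154366283 [-8.34831290e-01 -3.23198025e-02  1.93729409e+00  3.36109240e-05
  1.23704188e+00 -2.31582596e+00]
scene 827.5 [ 466.8 -320. ] [ 30.2 225.4] -5.05
scene 262.5 [ 762.7 -167.2] [67.4 67.2] 82.33
top 796.0 [ 468.7 -320. ] [ 30.4 215.6] -4.89
top 548.5 [ 474.  -539.8] [120.9  40.2] 42.27
top redpix [(np.int64(164), np.int64(232)), (np.int64(165), np.int64(232)), (np.int64(166), np.int64(233)), (np.int64(181), np.int64(258)), (np.int64(181), np.int64(259)), (np.int64(182), np.int64(259)), (np.int64(181), np.int64(260)), (np.int64(182), np.int64(260)), (np.int64(181), np.int64(261))]
dark [49 11 10 36 62] [199.96774194 237.56451613] z.045 [0.506543   0.26775584 0.059     ] z.089 [0.50193412 0.26107531 0.089     ]
dark [ 19  22  26  20 356] [177.55617978 240.51966292] z.045 [0.50551408 0.32028014 0.059     ] z.089 [0.50093263 0.31219885 0.089     ]
scene redpix [(np.int64(452), np.int64(180)), (np.int64(453), np.int64(180)), (np.int64(452), np.int64(181)), (np.int64(453), np.int64(181)), (np.int64(452), np.int64(182)), (np.int64(453), np.int64(182)), (np.int64(464), np.int64(203)), (np.int64(464), np.int64(204)), (np.int64(465), np.int64(204)), (np.int64(464), np.int64(205)), (np.int64(465), np.int64(205)), (np.int64(466), np.int64(205)), (np.int64(466), np.int64(206)), (np.int64(467), np.int64(206)), (np.int64(466), np.int64(207)), (np.int64(467), np.int64(207))]
dark [ 20  18  26  22 341] [454.74486804 197.02052786] z.045 [0.50643319 0.31919061 0.059     ] z.089 [0.51768367 0.31025032 0.089     ]
dark [ 6 22  7 32 69] [432.10144928 205.76811594] z.045 [0.53331756 0.26760704 0.059     ] z.089 [0.54373871 0.26025801 0.089     ]
```

Run:
```python
from h import *
s=ctrl.get_state(); p=s["eef_pos"]; y=yawof(s)
calls((p[0],p[1],.30),y,(.506,.3195,.30),np.radians(52),3)
```

```text
[-0.0071  0.215  -0.      0.7149]
[ 0.1356  0.167  -0.      0.7149]
[ 0.2119  0.0373 -0.      0.7149]
```

Emit:
{"method": "move_arm", "body": {
  "plan": [
    {"x": -0.001, "y": 0.03, "z": -0.035, "yaw": 0.14, "fingers": 0},
    {"x": -0.002, "y": 0.075, "z": -0.055, "yaw": 0.28, "fingers": 0},
    {"x": -0.004, "y": 0.12, "z": -0.074, "yaw": 0.42, "fingers": 0},
    {"x": -0.005, "y": 0.168, "z": -0.074, "yaw": 0.57, "fingers": 0},
    {"x": -0.007, "y": 0.215, "z": -0.074, "yaw": 0.715, "fingers": 0}
  ]
}}

```text
time: 14.15
eef_pos: [0.4496, -0.1105, 0.2994]
tcp_rot: [0.381, 0.924, -0.0, 0.001]
contact_force: [1.3, 0.6, 0.2]
opening: 1.001
finger_force: 0.0
```

Emit:
{"method": "move_arm", "body": {
  "plan": [
    {"x": 0.027, "y": 0.033, "z": 0, "yaw": 0.14, "fingers": 0},
    {"x": 0.054, "y": 0.067, "z": 0, "yaw": 0.28, "fingers": 0},
    {"x": 0.081, "y": 0.1, "z": 0, "yaw": 0.42, "fingers": 0},
    {"x": 0.108, "y": 0.134, "z": 0, "yaw": 0.57, "fingers": 0},
    {"x": 0.136, "y": 0.167, "z": 0, "yaw": 0.715, "fingers": 0}
  ]
}}

```text
time: 14.65
eef_pos: [0.469, 0.0958, 0.2984]
tcp_rot: [0.656, 0.754, -0.0, -0.0]
contact_force: [0.2, -0.1, -0.7]
opening: 0.999
finger_force: 0.0
```

Emit:
{"method": "move_arm", "body": {
  "plan": [
    {"x": 0.042, "y": 0.007, "z": 0, "yaw": 0.14, "fingers": 0},
    {"x": 0.085, "y": 0.015, "z": 0, "yaw": 0.28, "fingers": 0},
    {"x": 0.127, "y": 0.022, "z": 0, "yaw": 0.42, "fingers": 0},
    {"x": 0.17, "y": 0.03, "z": 0, "yaw": 0.57, "fingers": 0},
    {"x": 0.212, "y": 0.037, "z": 0, "yaw": 0.715, "fingers": 0}
  ]
}}

```text
time: 15.15
eef_pos: [0.4751, 0.3093, 0.2982]
tcp_rot: [0.873, 0.488, -0.0, 0.0]
contact_force: [0.9, -0.2, -0.6]
opening: 0.999
finger_force: 0.0
```

Emit:
{"method": "move_arm", "body": {
  "plan": [
    {"x": 0, "y": 0, "z": 0.03, "yaw": 0, "fingers": 0},
    {"x": 0, "y": 0, "z": 0.07, "yaw": 0, "fingers": 0},
    {"x": 0, "y": 0, "z": 0.1, "yaw": 0, "fingers": 0},
    {"x": 0, "y": 0, "z": 0.1, "yaw": 0, "fingers": 0},
    {"x": 0, "y": 0, "z": 0.1, "yaw": 0, "fingers": 0}
  ]
}}

```text
time: 15.65
eef_pos: [0.4754, 0.3074, 0.1986]
tcp_rot: [0.872, 0.49, -0.001, -0.0]
contact_force: [1.3, -0.1, 1.0]
opening: 0.998
finger_force: 0.0
```

Run:
```python
from h import *
s=ctrl.get_state(); im=ctrl.read_camera("wrist"); cv2.imwrite("pics/w7.png",im[:,:,::-1])
print(s["time"],s["eef_pos"],np.degrees(yawof(s)),s["qpos"])
```

```text
15.65 [0.4753791  0.30735919 0.19863886] 58.707663468871566 [3.94749923e-01 7.78358970e-02 1.87780824e+00 4.36261356e-06
 1.18721327e+00 9.40902972e-01]
```

View pics/w7.png

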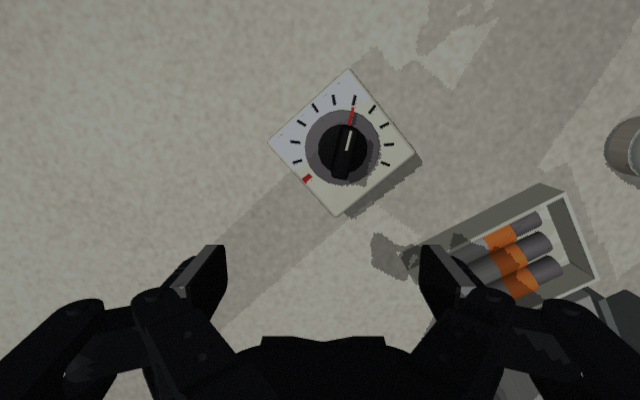

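The knob disc is centred near (343,147). The white mark runs from (352,131) to (347,150), the red pointer tip is at (352,108), and the zero tick is at (307,178).

Run:
```python
from h import *
from scipy.spatial.transform import Rotation as R
s=ctrl.get_state(); im=cv2.cvtColor(cv2.imread("pics/w7.png"),cv2.COLOR_BGR2RGB)
T=np.eye(4);T[:3,:3]=R.from_quat(s["tcp_rot"]).as_matrix();T[:3,3]=s["eef_pos"]
C=T@ctrl.camera_model("wrist")["tool_from_camera"]
c=cast("wrist",(343,147),.059,C)[0]
h=cv2.cvtColor(im,cv2.COLOR_RGB2HSV); sub=h[90:200,260:430]
m=(((sub[...,0]<8)|(sub[...,0]>172))&(sub[...,1]>120)&(sub[...,2]>80)).astype(np.uint8)
k,l,st,ce=cv2.connectedComponentsWithStats(m)
for i in range(1,k):
    if st[i,4]>15:
        q=cast("wrist",ce[i]+[260,90],.059 if ce[i][1]<50 else .045,C)[0]; print(ce[i]+[260,90],st[i,4],q,"ang",np.degrees(np.arctan2(*(q-c)[1::-1])))
dark=(sub[...,2]<32).astype(np.uint8); k,l,st,ce=cv2.connectedComponentsWithStats(dark)
for i in range(1,k):
    if st[i,4]>100: print("dark",st[i],ce[i]+[260,90],cast("wrist",ce[i]+[260,90],.085,C)[0])
w=cast("wrist",[(352,131),(347,150)],.089,C); print(c,w,np.degrees(np.arctan2(*(w[0]-w[1])[1::-1])))
```

```text
[350.41176471 116.        ] 51 [0.52849231 0.34693014 0.059     ] ang 46.121647537889054
[306.56818182 177.72727273] 44 [0.46523171 0.31834259 0.045     ] ang -168.61777390453994
dark [  58   35   50   55 1907] [342.04614578 150.52962769] [0.50758883 0.32859703 0.085     ]
[0.50958952 0.32727237 0.059     ] [[0.52198217 0.33824997 0.089     ]
 [0.5112069  0.32746788 0.089     ]] 45.01809826347671
```

Run:
```python
from h import *
from scipy.spatial.transform import Rotation as R
s=ctrl.get_state(); print(s["eef_pos"],s["dq"].round(3))
T=np.eye(4);T[:3,:3]=R.from_quat(s["tcp_rot"]).as_matrix();T[:3,3]=s["eef_pos"]
C=T@ctrl.camera_model("wrist")["tool_from_camera"]
q=cast("wrist",[(349,69),(268,142),(341,217),(414,151)],.045,C); print("wrist",q[:,:2],q.mean(0))
f=lambda a:(140+a[0]/3.074,210+(a[1]-400)/3.077)
q=cast("top",[f(a) for a in((45,458),(165,426),(192,546),(72,578))],.045); print("top",q[:,:2],q.mean(0))
b=ctrl.read_camera("wrist")
for n in("top","scene"):
    im=cv2.cvtColor(cv2.imread(f"pics/{n}0.png"),cv2.COLOR_BGR2RGB); u,v=(178,241) if n=="top" else (455,200)
    sub=im[v-35:v+35,u-35:u+35].copy(); h=cv2.cvtColor(sub,cv2.COLOR_RGB2HSV)
    m=((h[...,2]>140)&(h[...,1]<35)).astype(np.uint8)
    m=cv2.morphologyEx(m,cv2.MORPH_OPEN,np.ones((2,2),np.uint8)); c,_=cv2.findContours(m,cv2.RETR_EXTERNAL,cv2.CHAIN_APPROX_NONE)
    c=max(c,key=cv2.contourArea)+[u-35,v-35]; print(n,cv2.contourArea(c),*rect(n,c,.045))
    hsv=cv2.cvtColor(im,cv2.COLOR_RGB2HSV)
```

```text
[0.47637762 0.30774505 0.20043965] [-0.    -0.018 -0.027 -0.001 -0.003  0.   ]
wrist [[0.54821504 0.38122317]
 [0.45262636 0.36539912]
 [0.47328779 0.26734527]
 [0.56419329 0.28793435]] [0.50958062 0.32547548 0.045     ]
top [[0.54167235 0.37671669]
 [0.55625338 0.28286906]
 [0.46111383 0.26806922]
 [0.44718757 0.36043217]] [0.50155678 0.32202178 0.045     ]
top 1904.5 [509.1 325.3] [173. 164.] 83.53Traceback (most recent call last):
  File "<stdin>", line 15, in <module>
ValueError: max() iterable argument is empty
```

Emit:
{"method": "move_arm", "body": {
  "plan": [
    {"x": 0.015, "y": 0.009, "z": 0.02, "yaw": 0.12, "fingers": 0},
    {"x": 0.031, "y": 0.018, "z": 0.04, "yaw": 0.23, "fingers": 0},
    {"x": 0.031, "y": 0.018, "z": 0.04, "yaw": 0.23, "fingers": 0},
    {"x": 0.031, "y": 0.018, "z": 0.04, "yaw": 0.23, "fingers": 0},
    {"x": 0.031, "y": 0.018, "z": 0.04, "yaw": 0.23, "fingers": 0}
  ]
}}

```text
time: 16.25
eef_pos: [0.5077, 0.3248, 0.1611]
tcp_rot: [0.922, 0.388, 0.002, -0.0]
contact_force: [-0.3, 0.2, 0.1]
opening: 1.001
finger_force: 0.0
```

Run:
```python
from h import *
from scipy.spatial.transform import Rotation as R
s=ctrl.get_state(); im=ctrl.read_camera("wrist"); cv2.imwrite("pics/w8.png",im[:300,150:500,::-1])
print(s["eef_pos"],np.degrees(yawof(s)))
```

```text
[0.50768706 0.3248478  0.16113911] 45.59989948799132
```

View pics/w8.png

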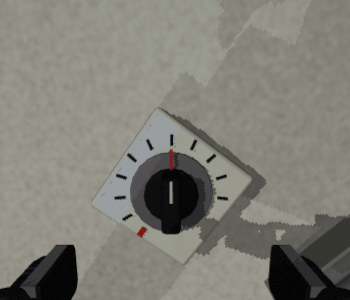

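The bar is vertical in the view at column 321 (full frame), centred between the fingers. The disc centre is at about (322,189), the pointer at (321,160) and the zero tick at (292,232).

Run:
```python
from h import *
from scipy.spatial.transform import Rotation as R
s=ctrl.get_state()
T=np.eye(4);T[:3,:3]=R.from_quat(s["tcp_rot"]).as_matrix();T[:3,3]=s["eef_pos"]
C=T@ctrl.camera_model("wrist")["tool_from_camera"]
q=cast("wrist",(322,189),.059,C)[0]; b=cast("wrist",[(321,170),(322,234)],.089,C)
t=cast("wrist",(292,232),.045,C)[0]
print(q,b,np.linalg.norm(b[0]-b[1]),b.mean(0))
c=(q+b.mean(0))/2; a=np.arctan2(*(b[0]-b[1])[1::-1]); z=np.arctan2(*(t-q)[1::-1])
print("bar",np.degrees(a),"peak",(z-a)%(2*np.pi))
print(rel(s["eef_pos"],yawof(s),(c[0],c[1],.066),a), s["eef_pos"])
```

```text
[0.51118804 0.3289571  0.059     ] [[0.52519165 0.34422062 0.089     ]
 [0.49299405 0.31037469 0.089     ]] 0.04671436248180022 [0.50909285 0.32729766 0.089     ]
bar 46.42970215234638 peak 2.570516266262613
[ 0.0042 -0.0005  0.0951 -0.0148] [0.50757531 0.32480277 0.16107233]
```

Emit:
{"method": "move_arm", "body": {
  "plan": [
    {"x": 0.004, "y": 0, "z": 0.035, "yaw": -0.015, "fingers": 0},
    {"x": 0.004, "y": 0, "z": 0.07, "yaw": -0.015, "fingers": 0.2},
    {"x": 0.004, "y": 0, "z": 0.09, "yaw": -0.015, "fingers": 0.4},
    {"x": 0.004, "y": 0, "z": 0.095, "yaw": -0.015, "fingers": 0.5},
    {"x": 0.004, "y": 0, "z": 0.095, "yaw": -0.015, "fingers": 0.6}
  ]
}}

```text
time: 16.8
eef_pos: [0.5097, 0.3274, 0.0643]
tcp_rot: [0.919, 0.394, -0.0, 0.0]
contact_force: [0.5, -0.8, -0.0]
opening: 0.405
finger_force: 0.0
```

Emit:
{"method": "move_arm", "body": {
  "plan": [
    {"x": 0, "y": 0, "z": 0, "yaw": 0, "fingers": 0.7},
    {"x": 0, "y": 0, "z": 0, "yaw": 0, "fingers": 1},
    {"x": 0, "y": 0, "z": 0, "yaw": 0, "fingers": 1},
    {"x": 0, "y": 0, "z": 0, "yaw": 0, "fingers": 1},
    {"x": 0, "y": 0, "z": 0, "yaw": 0, "fingers": 1}
  ],
  "force": 30
}}

```text
time: 17.3
eef_pos: [0.5102, 0.3291, 0.0665]
tcp_rot: [0.919, 0.394, 0.001, -0.001]
contact_force: [-4.1, 3.1, 6.5]
opening: 0.154
finger_force: 34.9
```

Emit:
{"method": "move_arm", "body": {
  "plan": [
    {"x": 0, "y": 0, "z": 0, "yaw": -0.12, "fingers": 1},
    {"x": 0, "y": 0, "z": 0, "yaw": -0.24, "fingers": 1},
    {"x": 0, "y": 0, "z": 0, "yaw": -0.36, "fingers": 1},
    {"x": 0, "y": 0, "z": 0, "yaw": -0.48, "fingers": 1},
    {"x": 0, "y": 0, "z": 0, "yaw": -0.6, "fingers": 1}
  ]
}}

```text
time: 17.8
eef_pos: [0.5078, 0.3303, 0.0665]
tcp_rot: [0.761, 0.649, -0.0, -0.003]
contact_force: [-11.2, 6.4, 10.5]
opening: 0.156
finger_force: 35.6
```

Run:
```python
from h import *
s=ctrl.get_state(); print({k:s[k] for k in("time","eef_pos","contact_force","wrist_torque","opening","qpos")},np.degrees(yawof(s)))
```

```text
{'time': 17.8, 'eef_pos': array([0.50778424, 0.33030868, 0.06646155]), 'contact_force': array([-11.16699007,   6.35548003,  10.49066645]), 'wrist_torque': array([ 1.11823017,  1.75322243, -0.09432072]), 'opening': 0.1555232161742339, 'qpos': array([0.40670814, 0.321762  , 1.85894218, 0.00777535, 0.96308256,
       0.56016346])} 80.9522448144729
```

Emit:
{"method": "move_arm", "body": {
  "plan": [
    {"x": 0, "y": -0.003, "z": 0, "yaw": -0.1, "fingers": 1},
    {"x": 0, "y": -0.003, "z": 0, "yaw": -0.22, "fingers": 1},
    {"x": 0, "y": -0.003, "z": 0, "yaw": -0.34, "fingers": 1},
    {"x": 0, "y": -0.003, "z": 0, "yaw": -0.46, "fingers": 1},
    {"x": 0, "y": -0.003, "z": 0, "yaw": -0.58, "fingers": 1}
  ]
}}

```text
time: 18.3
eef_pos: [0.505, 0.3301, 0.0665]
tcp_rot: [0.543, 0.84, 0.0, -0.003]
contact_force: [-11.2, 3.0, 10.0]
opening: 0.153
finger_force: 35.7
```

Run:
```python
from h import *
s=ctrl.get_state(); print({k:s[k] for k in("time","eef_pos","contact_force","wrist_torque","opening","qpos")},np.degrees(yawof(s)))
print(rel((0,0,0),yawof(s),s["contact_force"],0))
```

```text
{'time': 18.3, 'eef_pos': array([0.50501512, 0.33008885, 0.0664611 ]), 'contact_force': array([-11.22593323,   2.98191658,  10.01757107]), 'wrist_torque': array([ 0.71695988,  1.75650376, -0.10627371]), 'opening': 0.15323896128864725, 'qpos': array([ 0.40885516,  0.31744235,  1.86457376,  0.00590759,  0.96232676,
       -0.01720884])} 114.21743326822002
[  7.3244  -9.0148 -10.0176   1.9935]
```

Emit:
{"method": "move_arm", "body": {
  "plan": [
    {"x": 0.002, "y": -0.003, "z": 0, "yaw": -0.1, "fingers": 1},
    {"x": 0.002, "y": -0.003, "z": 0, "yaw": -0.22, "fingers": 1},
    {"x": 0.002, "y": -0.003, "z": 0, "yaw": -0.34, "fingers": 1},
    {"x": 0.002, "y": -0.003, "z": 0, "yaw": -0.46, "fingers": 1},
    {"x": 0.002, "y": -0.003, "z": 0, "yaw": -0.58, "fingers": 1}
  ]
}}

```text
time: 18.8
eef_pos: [0.5028, 0.3285, 0.0665]
tcp_rot: [0.28, 0.96, -0.001, -0.001]
contact_force: [-7.0, -4.0, 10.5]
opening: 0.153
finger_force: 35.6
```

Run:
```python
from h import *
s=ctrl.get_state(); print({k:s[k] for k in("time","eef_pos","contact_force","wrist_torque","opening","qpos")},np.degrees(yawof(s)))
print(rel((0,0,0),yawof(s),s["contact_force"],0))
im=ctrl.read_camera("wrist"); cv2.imwrite("pics/w9.png",im[100:400,150:500,::-1])
```

```text
{'time': 18.8, 'eef_pos': array([0.50279464, 0.32849496, 0.0664752 ]), 'contact_force': array([-7.03664433, -3.9829458 , 10.48253884]), 'wrist_torque': array([-0.42790023,  1.24777668, -0.08241561]), 'opening': 0.15262409307337793, 'qpos': array([ 4.09951404e-01,  3.12382050e-01,  1.87111639e+00, -9.93232680e-05,
        9.60500047e-01, -5.93936245e-01])} 147.5217177690435
[  3.7973  -7.1385 -10.4825   2.5747]
```

View pics/w9.png

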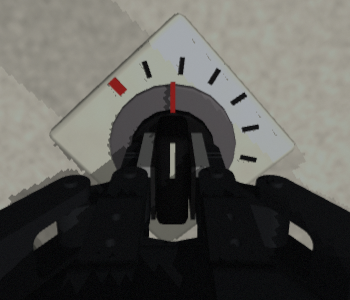

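The knob follows the gripper: pointer at (173,95), red tick at (117,86), so about 0.8 rad is left. I've now viewed 12 pictures, over the limit of 10, so from here I'll use numbers only.

Emit:
{"method": "move_arm", "body": {
  "plan": [
    {"x": 0.001, "y": -0.002, "z": 0, "yaw": -0.1, "fingers": 1},
    {"x": 0.001, "y": -0.002, "z": 0, "yaw": -0.22, "fingers": 1},
    {"x": 0.001, "y": -0.002, "z": 0, "yaw": -0.34, "fingers": 1},
    {"x": 0.001, "y": -0.002, "z": 0, "yaw": -0.46, "fingers": 1},
    {"x": 0.001, "y": -0.002, "z": 0, "yaw": -0.58, "fingers": 1}
  ]
}}

```text
time: 19.35
eef_pos: [0.5019, 0.3259, 0.0664]
tcp_rot: [-0.007, 1.0, -0.002, -0.0]
contact_force: [-3.6, -7.3, 10.6]
opening: 0.152
finger_force: 35.5
```

Emit:
{"method": "move_arm", "body": {
  "plan": [
    {"x": 0, "y": -0.001, "z": 0, "yaw": -0.05, "fingers": 1},
    {"x": 0, "y": -0.001, "z": 0, "yaw": -0.1, "fingers": 1},
    {"x": 0, "y": -0.001, "z": 0, "yaw": -0.15, "fingers": 1}
  ]
}}

```text
time: 19.65
eef_pos: [0.5019, 0.3252, 0.0665]
tcp_rot: [-0.08, 0.997, -0.001, -0.0]
contact_force: [-3.1, -6.2, 9.3]
opening: 0.155
finger_force: 35.4
```

```bash
cat > st.py <<'E'
from h import *
s=ctrl.get_state(); print({k:s[k].round(3) for k in("eef_pos","contact_force","wrist_torque","qpos")},s["time"],s["opening"],np.degrees(yawof(s)))
print(rel((0,0,0),yawof(s),s["contact_force"],0))
E
python3 st.py
```

```text
{'eef_pos': array([0.502, 0.325, 0.066]), 'contact_force': array([-3.136, -6.247,  9.257]), 'wrist_torque': array([-0.899,  0.701, -0.028]), 'qpos': array([ 0.406,  0.307,  1.878, -0.003,  0.958, -1.323])} 19.65 0.15458246144147886 -170.78967767202386
[ 4.0951 -5.6646 -9.2569 -2.9808]
```

Emit:
{"method": "move_arm", "body": {
  "plan": [
    {"x": 0, "y": 0, "z": 0, "yaw": -0.04, "fingers": 1},
    {"x": 0, "y": 0, "z": 0, "yaw": -0.07, "fingers": 1},
    {"x": 0, "y": 0, "z": 0, "yaw": -0.07, "fingers": 1}
  ]
}}

```text
time: 19.95
eef_pos: [0.5019, 0.3251, 0.0665]
tcp_rot: [-0.111, 0.994, -0.001, -0.001]
contact_force: [-4.2, -7.2, 9.5]
opening: 0.158
finger_force: 52.7
```

```bash
python3 st.py
```

```text
{'eef_pos': array([0.502, 0.325, 0.066]), 'contact_force': array([-4.248, -7.177,  9.48 ]), 'wrist_torque': array([-1.011,  0.743, -1.302]), 'qpos': array([ 4.060e-01,  3.070e-01,  1.878e+00, -1.000e-03,  9.580e-01,
       -1.387e+00])} 19.95 0.15793327315369388 -167.2697776832171
[ 5.7248 -6.0645 -9.4796 -2.9194]
```

The z torque jumped to -1.3 N m, so the knob is at its stop. I'll release and rise.

Emit:
{"method": "move_arm", "body": {
  "plan": [
    {"x": 0, "y": 0, "z": 0, "yaw": 0, "fingers": 0.8},
    {"x": 0, "y": 0, "z": 0, "yaw": 0, "fingers": 0.6},
    {"x": 0, "y": 0, "z": 0, "yaw": 0, "fingers": 0.3},
    {"x": 0, "y": 0, "z": 0, "yaw": 0, "fingers": 0},
    {"x": 0, "y": 0, "z": 0, "yaw": 0, "fingers": 0}
  ]
}}

```text
time: 20.45
eef_pos: [0.5013, 0.3266, 0.0637]
tcp_rot: [-0.114, 0.993, -0.0, -0.0]
contact_force: [0.8, -0.0, -0.2]
opening: 0.869
finger_force: 0.0
```

Emit:
{"method": "move_arm", "body": {
  "plan": [
    {"x": 0, "y": 0, "z": -0.02, "yaw": 0, "fingers": 0},
    {"x": 0, "y": 0, "z": -0.05, "yaw": 0, "fingers": 0},
    {"x": 0, "y": 0, "z": -0.09, "yaw": 0, "fingers": 0},
    {"x": 0, "y": 0, "z": -0.12, "yaw": 0, "fingers": 0},
    {"x": 0, "y": 0, "z": -0.12, "yaw": 0, "fingers": 0}
  ]
}}

```text
time: 20.95
eef_pos: [0.5044, 0.3279, 0.1902]
tcp_rot: [-0.114, 0.993, 0.002, 0.005]
contact_force: [-0.2, 0.4, -0.0]
opening: 1.001
finger_force: 0.0
```

```bash
python3 st.py
python3 - <<'E'
from h import *
from scipy.spatial.transform import Rotation as R
s=ctrl.get_state(); im=ctrl.read_camera("wrist")
T=np.eye(4);T[:3,:3]=R.from_quat(s["tcp_rot"]).as_matrix();T[:3,3]=s["eef_pos"]
C=T@ctrl.camera_model("wrist")["tool_from_camera"]
h=cv2.cvtColor(im,cv2.COLOR_RGB2HSV)
m=(((h[...,0]<8)|(h[...,0]>172))&(h[...,1]>120)&(h[...,2]>80)).astype(np.uint8)
k,l,st,ce=cv2.connectedComponentsWithStats(m)
for i in range(1,k):
    if st[i,4]>12: print(st[i],ce[i].round(1))
# white mark: bright pixels surrounded by dark bar
w=((h[...,2]>120)&(h[...,1]<60)).astype(np.uint8)
k,l,st,ce=cv2.connectedComponentsWithStats(w)
for i in range(1,k):
    if 15<st[i,4]<200: print("white",st[i],ce[i].round(1))
b=ctrl.read_camera("top"); a=ctrl.read_camera("scene")
for n,im in(("top",b),("scene",a)):
    for kk in("green","yellow","orange"):
        for c in blobs(im,*COL[kk],amin=4)[:6]:
            q=cast(n,c.reshape(-1,2).mean(0),.015)[0]; r=inpress(q)+[0,148]
            if abs(r[0])<90 and abs(r[1])<60: print(n,kk,cv2.contourArea(c),r)
for c in blobs(b,*COL["wood"],amin=150)[:1]: print(*rect("top",c,.05))
E
```

```text
{'eef_pos': array([0.504, 0.328, 0.19 ]), 'contact_force': array([-0.245,  0.386, -0.05 ]), 'wrist_torque': array([ 0.005, -0.037, -0.06 ]), 'qpos': array([ 0.408,  0.157,  1.807, -0.   ,  1.166, -1.391])} 20.95 1.0008911729713528 -166.90779229601455
[ 0.1507  0.4314  0.0499 -2.9131]
[320 132   6  10  53] [322.2 136.3]
[320 146   4  18  51] [321.1 154.6]
white [113 148   7   5  22] [116.  150.1]
white [ 37 151   5  32 143] [ 39.1 167.2]
white [140 156  14  14 159] [146.6 162.6]
white [319 175   3  18  37] [319.8 183.4]
white [184 184  15  10  78] [192.6 187.8]
white [192 203   7   3  17] [195.3 204. ]
white [142 244   9  47 178] [146.1 266.8]
white [620 336  20  18  66] [631.8 345.3]
white [139 389  14  11  89] [145.9 395.3]
top green 53.5 [-50.3  36.4]
top yellow 29.5 [27.6 38.4]
top orange 87.0 [-7.7 14.3]
scene green 57.0 [-53.4  35.5]
scene yellow 24.0 [23.6 36.9]
scene orange 13.5 [-13.2  11.3]
scene orange 8.5 [-2.8 15.3]
[ 466.2 -319.8] [ 30.4 220.5] -4.89
```

Pointer (321,155), white mark (320,183) and red tick (322,136) line up. The chunks and brush haven't moved, so I'll hand in.

```bash
python3 -c "
from plant import ctrl
print(ctrl.sign_off())"
```

```text
the job is handed in; nothing more can be done
None
```

The job is handed in at about 21 s, with no verdict returned: all four chunks are in the red tray, the brush is released bristles down on its blue pad, and the knob is at its zero stop; I viewed 12 pictures, over the limit of 10.

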